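# Bolt the lid of the large sample chest

### The arm

A 6-joint arm with a two-finger parallel gripper is mounted at the origin on the work surface. World frame = base frame: x ahead of the robot, y to its left, z up, the work surface at z = 0. Lengths are in m, angles in rad, forces in N, time in s.
With the tool pointing down it reaches from about 0.325 to 0.75 m from the base axis. Payload 7.6 kg.
Tool frame: the origin (TCP) lies at the very end of the fingers, on their centre line; the grasp point (between the pads) lies 19 mm behind it; z points along the fingers, x is the direction in which the jaws open and shut, and the axes are right-handed (so a half turn about z gives the same grasp; the last joint's range is limited). The gripper opens to 85 mm and grips with 20 to 120 N. Pads are 22 mm wide; open, the fingers measure 114 mm over their backs; the gripper's body (76 mm by 85 mm) begins 54 mm behind the grasp point. The pads swing forward as they close: fully open they stand 13 mm farther back than shut.
Start: joints at [-1.331, 0.052, 1.401, -0, 1.689, -0.07], TCP at [0.16, -0.5, 0.231] pointing down, gripper open.
Joint ranges: [-2.9, 2.9], [-0.91, 2.17], [0.12, 2.37], [-1.06, 4.2], [0.26, 2.73], [-2.93, 2.93]. Speed limits (rad/s): [2.57, 2.57, 3.01, 3.14, 3.14, 3.14].

### API

Orientations are given as a unit quaternion [w, x, y, z].
In Python, from workcell import env gives the robot as it stands.
- The arm moves only by the tool carry_out, never from a script. Its argument "series" is a list that holds one entry, the list of rows, each a list of 7 numbers: the shift along the world's x, y, z in mm, then the turn, a rotation vector about the world's x, y, z in rad, then the opening in per cent of the stroke, from 0 (shut) to 100 (fully open). A call has 1 to 20 rows; each row is the pose to reach, as a shift and turn from the pose measured when the call began; what a row does not reach only later rows make up. A row lasts 1/8 s, in which the tool goes at most 62.5 mm and 10.7 degrees, less where a joint would pass 70% of its speed; a pose out of reach is approached as far as the arm can. A call with a gripper value outside its range is refused whole. The fingers move at their own pace and stop on an object; "force" is the grip in N (left out, the last holds). Time passes only in rows, so rows that repeat a pose let the fingers close. It gives the time, the measured TCP pose, the force and the opening at its end, in the units of the state.
- env.read_state(): the state, without advancing time (a new reading comes with each control period).
- env.camera(name): name is "side" or "top" or "wrist"; returns a dict with "pixels" (420x560x3 uint8, red, green, blue), "range_z" (420x560 float32, m along the optical axis (not along the pixel's ray), 0 where there is no reading), "fovy" (degrees; the focal length in pixels is half the picture's height over the tangent of half this angle, whatever the lens; pixels are square), "cx", "cy" (the principal point, pixels), "extrinsics" (4x4, takes a point from camera to world coordinates); the wrist camera has in their place "hand_eye" (4x4, takes a point from camera to tool coordinates, whose origin is the TCP and whose axes are the tool frame's). Camera axes: x right, y up, looking along -z (the intrinsics and any distortion apply to the point x, -y, -z); pixel columns grow to the right and rows downward; lengths in m; the calibration is good to about 2 mm. A picture is of the moment at which its call begins: read the wrist's pose just before it.
- env.finish_job(): hands the job in, once; it reports no verdict.
The state is a dict: "t": time; "joint_pos": joint angles; "joint_velocities": joint speeds; "joint_efforts": joint torques, N m; "tcp_pos": TCP position; "eef_rot": TCP orientation; "force": force on the tool from outside, world axes, zero at the start; "torque": the same for the moment, N m; "finger_gap": finger opening in m.
Only numpy, scipy, OpenCV 4.12 (cv2) and the standard library are available. Lean on these libraries where they do the work, as an engineer would, in place of code of your own. Each camera call takes 0.05 s, during which the arm holds its last target.

### The job

Two steel sample chests stand on the lab bench, each with an open barrel bolt on top. Bolt the lid of the larger one: slide its bolt fully across into the keeper on the lid, then swing the bolt's handle down into the notch as far as it goes, and let go. The smaller chest is still being filled: leave its bolt as it is.

Things in the scene. Friction and masses are not known exactly. Their poses are not given: they have to be found in the camera images.
- bolt_pivot (a point): On the axis of the LARGER chest's bolt (grey fixed chest 240 x 280 x 110 mm tall, bar handle on its lid), where the handle is rooted, 30 mm above the chest top. Moves with the bolt, does not turn with the handle. +y: the way the bolt slides shut; z up; handle swings down to -x (robot side). Handle: 10 mm stem, black 22 mm ball centred at (-60 sin a, 0, 60 cos a) mm here, a = joint handle.
- bolt (a joint): Travel (m) of the larger chest's 14 mm steel bolt along +y of bolt_pivot: 0 = fully back, 0.065 = fully across at its stop. A fence 18 to 24 mm on the -x side of the axis, 14 mm taller than it, keeps the handle from swinging down past about 0.65 rad until the travel is 0.047; from there to the stop it meets the notch. Friction 2.5 N, stays where left.
- handle (a joint): Angle a (rad) of the larger chest's bolt handle about the bolt's axis: 0 = upright, growing as it swings down to -x of bolt_pivot, stop at 1.4 (nearly level, fully down in the notch), leans back to -0.2 at most. Stiff (0.06 N m, 1 N at the ball), stays where left. When down, the ball's centre is 40 mm above the chest top, with free room around and below it.
- small_handle_ball (a point): Centre of the black 22 mm ball on the upright bolt handle of the SMALLER chest (grey, fixed, 190 x 210 x 80 mm tall, round knob on its lid), 60 mm from its bolt's axis: a bolt of the same kind and size, not to be moved.

How it is judged:
On the way:
1. the larger chest's bolt is across (45 mm or more) (value of joint bolt above 0.045 m), for 0.1 s.
At the end, for the whole second after the job is handed in: The larger chest's bolt is at least 45 mm across (of 65 mm), its handle is down in the notch (1.2 rad or more of 1.4, about 11 degrees of slack), and both are at rest (value of joint bolt above 0.045 m and value of joint handle above 1.2 rad and velocity of joint handle below 0.05 rad/s and velocity of joint bolt below 0.01 m/s); the robot touches nothing.
It fails at once if the smaller chest's bolt or handle is moved by more than 10 mm (distance of small_handle_ball from where it was at the start of the episode above 0.01 m).
It also fails if it takes over 32 s, if anything falls off the work surface, if the arm or the gripper's body presses on something with over 40 N, if the wrist force passes 120 N, or if a joint passes its speed limit or range.

## Working session

There is one attempt and no reset: what is moved stays moved. The work goes in short steps, Python scripts to look and compute and a tool call to move; the robot and the scene stay as the last step left them, time stands still between calls to the robot, and variables do not carry over. Pictures are saved under pics/ and viewed, and the job is handed in when it is done.

Besides the shell and the picture viewer there is one more tool, called as name(argument=value, ...) on one line, values as JSON. carry_out: Moves the arm, as the interface text tells. Its arguments: {"type":"object","properties":{"series":{"type":"array","items":{"type":"array","items":{"type":"array","items":{"type":"number"}}}},"force":{"type":"number"}},"required":["series"]}

```bash
mkdir -p pics; cat > h.py <<'E'
import numpy as np, cv2
from workcell import env
def pts(c):
    h,w=c["range_z"].shape; f=h/2/np.tan(np.radians(c["fovy"])/2)
    v,u=np.mgrid[:h,:w]; z=c["range_z"]
    P=np.stack([(u-c["cx"])/f*z,-(v-c["cy"])/f*z,-z,np.ones_like(z)],-1)
    return P@np.array(c["extrinsics"]).T
E
python3 - <<'E'
from h import *
s=env.read_state();print(s)
for n in("side","top"):
    c=env.camera(n);print(n,c.keys(),c["fovy"],c["cx"],c["cy"])
    cv2.imwrite(f"pics/{n}0.png",c["pixels"][:,:,::-1]); np.save(f"{n}0.npy",c,allow_pickle=True)
    for k in c:
        if k not in("pixels","range_z"):print(k,c[k])
E
```

```text
{'t': 0.0, 'joint_pos': array([-1.33130804e+00,  5.28447302e-02,  1.40174117e+00, -8.61301224e-06,
        1.68856753e+00, -7.03052883e-02]), 'joint_velocities': array([ 4.25838131e-04,  1.45235561e-04, -1.57748332e-03, -6.78348639e-05,
        2.47017642e-04, -1.08585020e-03]), 'joint_efforts': array([ 1.39839599e-04, -3.81669581e+01, -3.60187733e+01, -3.12199563e-05,
        6.25042841e-03,  6.21669543e-06]), 'tcp_pos': array([ 0.15999899, -0.49971397,  0.23045995]), 'eef_rot': array([-4.99952491e-04,  8.07731482e-01, -5.89550035e-01, -5.99226506e-04]), 'force': array([ 0.24303242, -0.17124999, -0.4820731 ]), 'torque': array([-0.0220271 , -0.01513977, -0.10155649]), 'finger_gap': 0.0858372945607188}
side dict_keys(['pixels', 'range_z', 'fovy', 'cx', 'cy', 'extrinsics']) 48.58644619373419 271.21403682729976 207.24481896529306
fovy 48.58644619373419
cx 271.21403682729976
cy 207.24481896529306
extrinsics [[ 0.91579527  0.20366023 -0.34618136  0.30443923]
 [-0.4010874   0.41830531 -0.81495372 -0.5765937 ]
 [-0.02116416  0.88517975  0.46476757  0.51032056]
 [ 0.          0.          0.          1.        ]]
top dict_keys(['pixels', 'range_z', 'fovy', 'cx', 'cy', 'extrinsics']) 49.26332577193666 280.6086475680045 206.8571943193686
fovy 49.26332577193666
cx 280.6086475680045
cy 206.8571943193686
extrinsics [[-0.00438229  0.98486133 -0.17328863  0.44126599]
 [-0.99915454 -0.01139618 -0.03950099 -0.06511731]
 [-0.04087782  0.17296901  0.98407862  0.84778593]
 [ 0.          0.          0.          1.        ]]
```

View pics/side0.png

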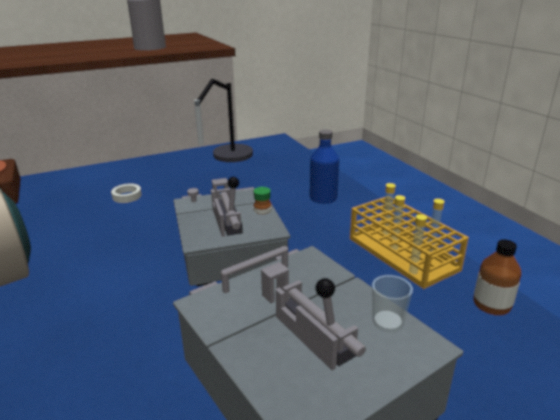

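View pics/top0.png

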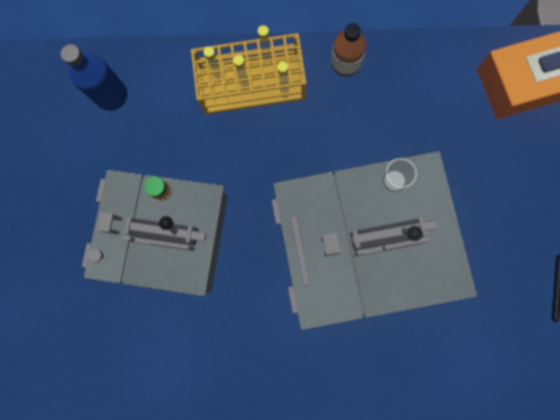

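The larger chest is on the right in the top view: ball near (415,233), keeper near (331,244), and a glass on its top at (400,175). In the side view its ball is at (325,288).

```bash
python3 - <<'E'
from h import *
for n in("top","side"):
    c=np.load(f"{n}0.npy",allow_pickle=True).item(); P=pts(c); px=c["pixels"].astype(int)
    dark=(px.max(2)<45)
    num,l,st,ce=cv2.connectedComponentsWithStats(dark.astype(np.uint8))
    for i in range(1,num):
        if 30<st[i,4]<900:
            q=P[l==i]; q=q[:,:3]; print(n,st[i],ce[i].round(1),np.median(q,0).round(4))
    if n=="top":
        np.set_printoptions(suppress=True)
        for uv in [(355,235),(365,235),(380,234),(400,231),(425,227),(433,225),(331,244),(300,250),(380,290),(440,270),(380,251),(400,248),(360,252),(440,160),(470,292),(362,315),(335,172),(275,185),(400,175),(398,163)]:
            print(uv,P[uv[1],uv[0],:3].round(4))
c=np.load("top0.npy",allow_pickle=True).item()
cv2.imwrite("pics/topz.png",cv2.resize(c["pixels"][140:330,260:480,::-1],None,fx=3.5,fy=3.1,interpolation=2))
c=np.load("side0.npy",allow_pickle=True).item()
cv2.imwrite("pics/sidez.png",cv2.resize(c["pixels"][230:400,170:460,::-1],None,fx=2.7,fy=2.7,interpolation=2))
E
```

```text
top [345  32  14   9  58] [351.2  37.2] [ 0.8668 -0.1589  0.1144]
top [71 54 11 11 43] [77.4 60.2] [0.8113 0.2962 0.1589]
top [159 217  14  12 116] [166.  223.1] [0.5367 0.133  0.1762]
top [407 228  14  11  90] [413.2 233.5] [ 0.5138 -0.223   0.206 ]
top [552 256   8  65 150] [555.4 288.9] [ 0.4338 -0.5149  0.0089]
(355, 235) [ 0.5193 -0.1502  0.1502]
(365, 235) [ 0.5198 -0.1661  0.1444]
(380, 234) [ 0.5211 -0.1889  0.1448]
(400, 231) [ 0.5253 -0.2191  0.1465]
(425, 227) [ 0.5311 -0.2572  0.146 ]
(433, 225) [ 0.5339 -0.2691  0.1471]
(331, 244) [ 0.5057 -0.1133  0.1528]
(300, 250) [ 0.4976 -0.0663  0.1445]
(380, 290) [ 0.4366 -0.1918  0.1071]
(440, 270) [ 0.4674 -0.2878  0.1056]
(380, 251) [ 0.4982 -0.1946  0.1057]
(400, 248) [ 0.5024 -0.2257  0.1102]
(360, 252) [ 0.4933 -0.1565  0.1529]
(440, 160) [ 0.646  -0.2975  0.1112]
(470, 292) [ 0.433  -0.3308  0.109 ]
(362, 315) [ 0.3983 -0.162   0.1092]
(335, 172) [ 0.6287 -0.1257  0.1093]
(275, 185) [ 0.6083 -0.0263  0.1083]
(400, 175) [ 0.6212 -0.2309  0.1132]
(398, 163) [ 0.6321 -0.221   0.1476]
side [200  80  35  71 308] [223.7 106.3] [0.7125 0.6721 0.1784]
side [ 11 169   9  34 140] [ 15.8 185.7] [0.1373 0.621  0.0384]
side [228 178  10  10  81] [232.8 182.5] [0.5326 0.1286 0.1734]
side [226 227  15   6  51] [231.5 230. ] [0.5161 0.1084 0.0911]
side [ 22 230   8  31 125] [ 25.6 244.1] [0.2145 0.0062 0.2031]
side [497 241  19  15 231] [505.8 247.9] [ 0.8678 -0.1655  0.1176]
side [316 279  19  19 259] [324.8 288.1] [ 0.5094 -0.2337  0.2041]
side [337 351  17  13 123] [343.7 356.7] [ 0.5224 -0.2575  0.1214]
```

View pics/topz.png

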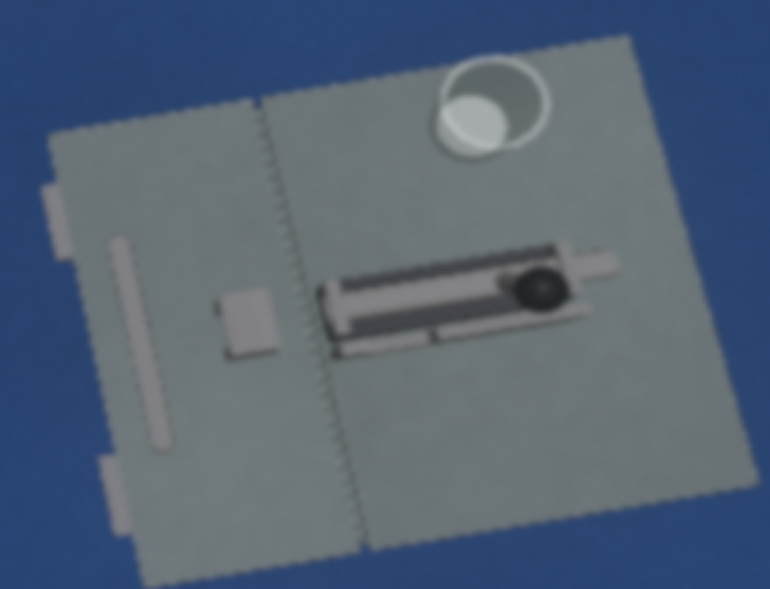

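View pics/sidez.png

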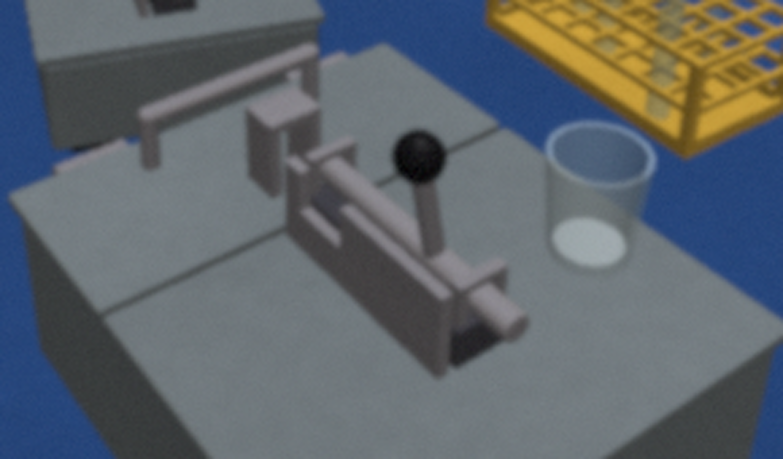

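Both views put the ball at about (0.5135, -0.2265, 0.1985), which fits 60 mm at a≈0.24 above an axis at z 0.14. The bolt axis runs along (-0.138, 0.990), and the chest edge agrees. I'll grip the ball with the jaws along the bolt axis. First I move above it.

carry_out(series=[[[0,0,20,0,0,0,100],[40,30,35,0,0,-0.02,100],[80,62,35,0,0,-0.04,100],[120,93,35,0,0,-0.06,100],[160,124,35,0,0,-0.08,100],[200,155,35,0,0,-0.1,100],[240,186,35,0,0,-0.12,100],[280,217,35,0,0,-0.14,100],[320,248,35,0,0,-0.16,100],[353,273,35,0,0,-0.172,100],[353,273,35,0,0,-0.172,100],[353,273,35,0,0,-0.172,100],[353,273,35,0,0,-0.172,100]]], force=30)

```text
t: 1.72
tcp_pos: [0.5124, -0.2275, 0.2656]
eef_rot: [-0.0, 0.754, -0.657, -0.001]
force: [-0.4, 0.1, 0.3]
finger_gap: 0.0855
```

```bash
python3 - <<'E'
from h import *
from scipy.spatial.transform import Rotation as R
s=env.read_state();print(s["t"],s["tcp_pos"],s["force"]);q=s["eef_rot"]
M=R.from_quat(q[[1,2,3,0]]).as_matrix();print(M.round(3))
c=env.camera("wrist");cv2.imwrite("pics/w1.png",c["pixels"][:,:,::-1])
px=c["pixels"].astype(int);z=c["range_z"]
h,w=z.shape;f=h/2/np.tan(np.radians(c["fovy"])/2);v,u=np.mgrid[:h,:w]
P=np.stack([(u-c["cx"])/f*z,-(v-c["cy"])/f*z,-z,np.ones_like(z)],-1)@np.array(c["hand_eye"]).T
P=P[...,:3]@M.T+s["tcp_pos"]
d=((px.max(2)<45)&(z>0)).astype(np.uint8)
n,l,st,ce=cv2.connectedComponentsWithStats(d)
for i in range(1,n):
    if st[i,4]>200:print(st[i],ce[i],np.median(P[l==i],0).round(4),P[l==i][:,2].max())
c=env.camera("side");cv2.imwrite("pics/s1.png",c["pixels"][:,:,::-1])
E
```

```text
1.725 [ 0.51235575 -0.22747191  0.26559433] [-0.35102321  0.08922123  0.29890807]
[[ 0.136 -0.991 -0.   ]
 [-0.991 -0.136  0.001]
 [-0.001  0.    -1.   ]]
[   92   264   393   156 23554] [285.15020803 371.24254904] [ 0.5246 -0.2241  0.3483] 0.3643217508796821
[   0  326   97   94 4909] [ 36.15053982 370.77510695] [ 0.5144 -0.1639  0.3383] 0.356020366663371
[ 479  326   81   94 3520] [530.34659091 368.93693182] [ 0.53   -0.2871  0.3367] 0.3521742112887209
```

View pics/w1.png

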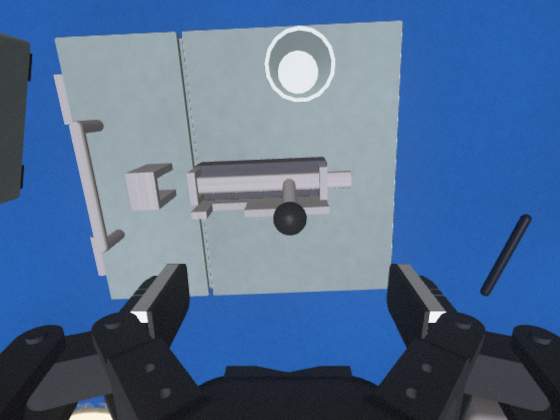

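View pics/s1.png

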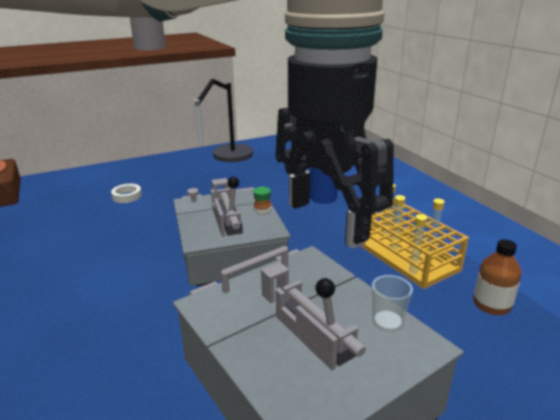

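The wrist view shows the ball at (290,218), centred between the fingers (188 to 390). Now I descend and grip.

carry_out(series=[[[1,1,-30,0,0,0,100],[1,1,-60,0,0,0,100],[1,1,-84,0,0,0,100],[1,1,-84,0,0,0,100],[1,1,-84,0,0,0,40],[1,1,-84,0,0,0,20],[1,1,-84,0,0,0,10],[1,1,-84,0,0,0,10],[1,1,-84,0,0,0,10],[1,1,-84,0,0,0,10]]], force=30)

```text
t: 3.08
tcp_pos: [0.5137, -0.2267, 0.1825]
eef_rot: [-0.001, 0.754, -0.657, 0.0]
force: [-1.3, -1.1, 5.6]
finger_gap: 0.0196
```

```bash
python3 - <<'E'
from h import *
for n in("wrist","side"):
    c=env.camera(n);cv2.imwrite(f"pics/{n}2.png",c["pixels"][:,:,::-1])
s=env.read_state();print(s["tcp_pos"],s["force"],s["finger_gap"])
E
```

```text
[ 0.51367496 -0.22673581  0.18253219] [-0.63716204 -1.72666492  5.24560746] 0.01999809791548238
```

View pics/side2.png

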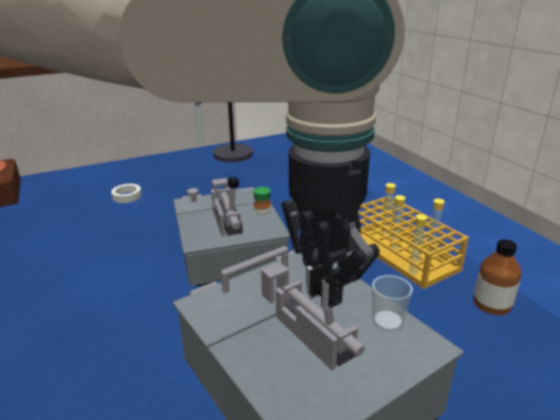

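View pics/wrist2.png

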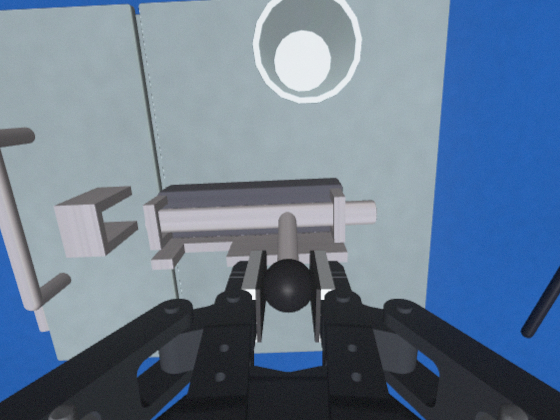

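The ball is held between the pads at (288,285) in the wrist view. Next I slide it along the bolt axis.

carry_out(series=[[[-1,7,0,0,0,0,10],[-2,14,0,0,0,0,10],[-3,21,0,0,0,0,10],[-4,28,0,0,0,0,10],[-5,35,0,0,0,0,10],[-6,42,0,0,0,0,10],[-7,49,0,0,0,0,10],[-8,56,0,0,0,0,10],[-8,60,0,0,0,0,10],[-8,60,0,0,0,0,10],[-8,60,0,0,0,0,10]]])

```text
t: 4.55
tcp_pos: [0.506, -0.1688, 0.1831]
eef_rot: [0.001, 0.753, -0.658, 0.003]
force: [1.2, -14.0, 3.6]
finger_gap: 0.0196
```

```bash
python3 - <<'E'
from h import *
for n in("wrist","side"):
    c=env.camera(n);cv2.imwrite(f"pics/{n}3.png",c["pixels"][:,:,::-1])
s=env.read_state();print(s["tcp_pos"],s["force"],s["finger_gap"])
E
```

```text
[ 0.50598921 -0.16878385  0.18307336] [  0.39812894 -13.30131456   3.79562158] 0.019763052865972495
```

View pics/wrist3.png

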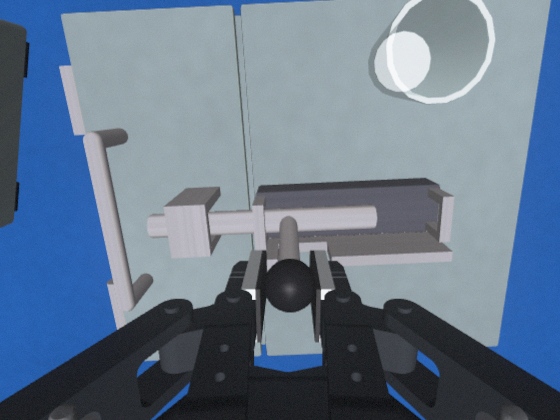

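```bash
python3 - <<'E'
import cv2
a=cv2.imread("pics/wrist3.png")[170:330,200:470];cv2.imwrite("pics/w3z.png",cv2.resize(a,None,fx=2.9,fy=2.9,interpolation=2))
a=cv2.imread("pics/side3.png")[220:380,200:420];cv2.imwrite("pics/s3z.png",cv2.resize(a,None,fx=3.5,fy=3.5,interpolation=2))
E
```

```text
(no output)
```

View pics/w3z.png

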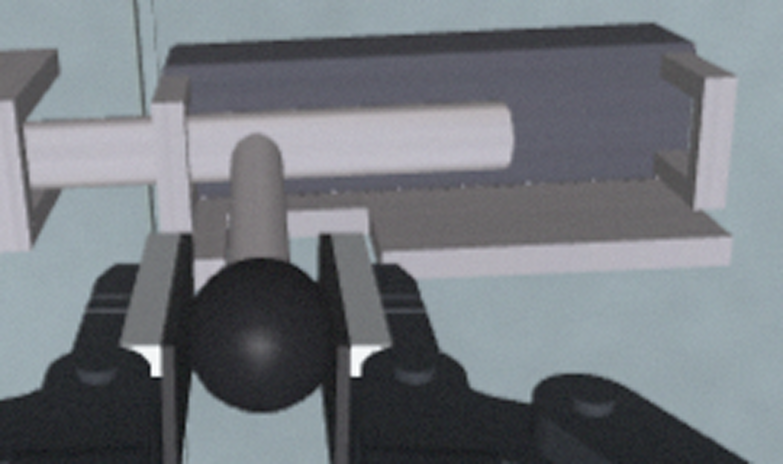

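View pics/s3z.png

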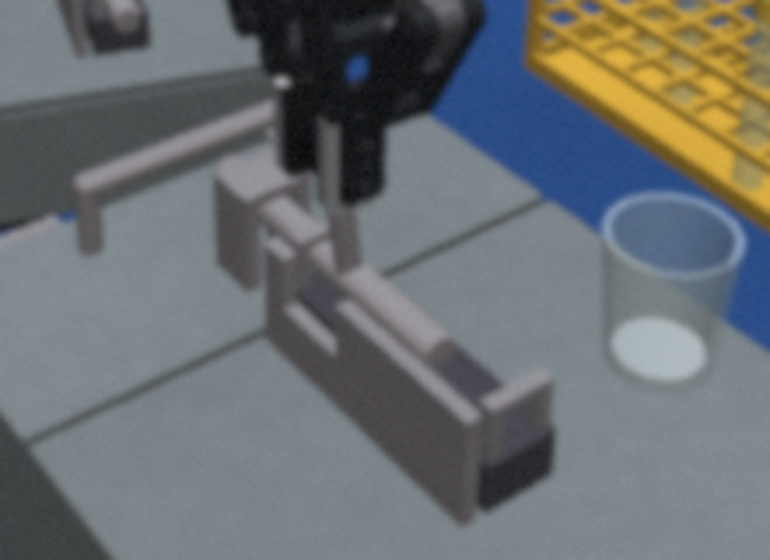

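The bolt has reached its stop: it sits through the keeper and the reaction is 14 N. I back off 2 mm to release that, then swing the ball down its arc.

carry_out(series=[[[0,-2,0,0,0,0,10],[-3,-2,-1,0,0,0,10],[-9,-3,-3,0,0,0,10],[-14,-4,-6,0,0,0,10],[-19,-5,-9,0,0,0,10],[-24,-5,-13,0,0,0,10],[-28,-6,-16,0,0,0,10],[-32,-6,-21,0,0,0,10],[-36,-7,-26,0,0,0,10],[-39,-7,-31,0,0,0,10],[-41,-8,-37,0,0,0,10],[-43,-8,-42,0,0,0,10],[-44,-8,-48,0,0,0,10],[-44,-8,-50,0,0,0,10],[-44,-8,-50,0,0,0,10]]])

```text
t: 6.52
tcp_pos: [0.4616, -0.1775, 0.1328]
eef_rot: [0.002, 0.753, -0.658, 0.003]
force: [-1.6, -8.3, 1.2]
finger_gap: 0.0194
```

```bash
python3 - <<'E'
from h import *
for n in("wrist","side"):
    c=env.camera(n);cv2.imwrite(f"pics/{n}4.png",c["pixels"][:,:,::-1])
s=env.read_state();print(s["tcp_pos"],s["force"],s["finger_gap"])
E
```

```text
[ 0.46154677 -0.17754066  0.13277695] [-1.69845459 -7.66641664  2.65790412] 0.01984375705244422
```

View pics/wrist4.png

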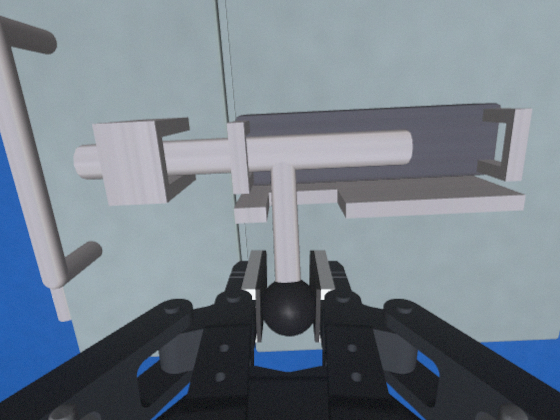

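View pics/side4.png

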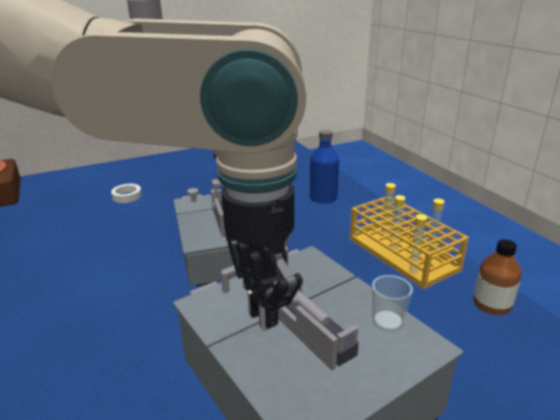

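The handle is now down in the notch, with the stem in the gap at column 285. I press it a little further, open partway and lift away.

carry_out(series=[[[0,0,-2,0,0,0,10],[0,0,-4,0,0,0,10],[0,0,-4,0,0,0,10],[0,0,-1,0,0,0,30],[0,0,0,0,0,0,60],[0,0,0,0,0,0,60],[0,0,0,0,0,0,60],[0,0,0,0,0,0,60],[-5,0,30,0,0,0,60],[-10,0,70,0,0,0,60],[-20,0,120,0,0,0,60],[-70,-50,150,0,0,0,60],[-100,-100,150,0,0,0,60],[-100,-150,150,0,0,0,60],[-100,-200,150,0,0,0,60],[-100,-200,150,0,0,0,60]]])

```text
t: 8.62
tcp_pos: [0.3606, -0.3799, 0.2812]
eef_rot: [0.002, 0.752, -0.66, 0.002]
force: [-0.4, 0.8, -1.1]
finger_gap: 0.0512
```

```bash
python3 - <<'E'
from h import *
s=env.read_state();print(s["t"],s["tcp_pos"],s["force"],s["finger_gap"])
for n in("top","side"):
    c=env.camera(n);cv2.imwrite(f"pics/{n}5.png",c["pixels"][:,:,::-1]);P=pts(c)
    l=cv2.connectedComponentsWithStats((c["pixels"].max(2)<45).astype(np.uint8))
    for i in range(1,l[0]):
        if 30<l[2][i,4]<900: print(n,l[3][i].round(1),np.median(P[l[1]==i],0)[:3].round(4))
E
```

```text
8.625 [ 0.36060281 -0.37988446  0.2811953 ] [-0.37204959  0.81908058 -1.06884826] 0.05123891141655306
top [351.   37.2] [ 0.8671 -0.1586  0.1132]
top [77.4 60.2] [0.8115 0.296  0.1595]
top [166.  223.1] [0.5368 0.1329 0.1765]
top [555.4 288.9] [ 0.4347 -0.515   0.0088]
top [375.1 274.3] [ 0.4587 -0.1754  0.1644]
top [552.9 368.8] [ 0.3616 -0.3174  0.3553]
side [190.7  53.5] [ 0.3457 -0.4114  0.4829]
side [505.6 247.9] [ 0.8675 -0.1659  0.1175]
```

View pics/top5.png

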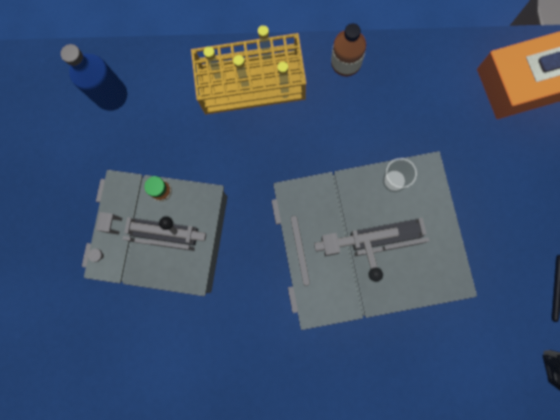

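View pics/side5.png

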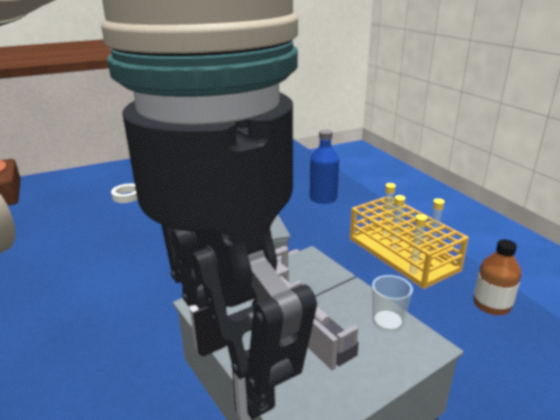

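The smaller chest's ball hasn't moved, and the larger bolt is in its keeper. The ball centre measures z≈0.157, or a≈1.29, just short of the 1.4 stop. I'll press it fully home from above with closed fingers.

carry_out(series=[[[20,50,0,0,0,0,0],[45,100,0,0,0,0,0],[70,150,0,0,0,0,0],[96,203,0,0,0,0,0],[96,203,-30,0,0,0,0],[96,203,-70,0,0,0,0],[96,203,-100,0,0,0,0],[96,203,-110,0,0,0,0],[96,203,-115,0,0,0,0],[96,203,-118,0,0,0,0],[96,203,-120,0,0,0,0],[96,203,-121,0,0,0,0],[96,203,-121,0,0,0,0]]])

```text
t: 10.35
tcp_pos: [0.4575, -0.1746, 0.1616]
eef_rot: [0.001, 0.753, -0.659, 0.003]
force: [-0.8, -0.1, -0.0]
finger_gap: -0.0001
```

carry_out(series=[[[0,0,-1,0,0,0,0],[0,0,-2,0,0,0,0],[0,0,-3,0,0,0,0],[0,0,-3,0,0,0,0]]])

```text
t: 10.85
tcp_pos: [0.4577, -0.1749, 0.1602]
eef_rot: [0.001, 0.752, -0.659, 0.004]
force: [-5.6, 0.4, 10.0]
finger_gap: -0.0001
```

```bash
python3 - <<'E'
from h import *
c=env.camera("wrist");cv2.imwrite("pics/w6.png",c["pixels"][:,:,::-1])
s=env.read_state();print(s["tcp_pos"],s["force"],s["finger_gap"])
E
```

```text
[ 0.45768476 -0.17488588  0.1601548 ] [-4.94723775  1.81932409  8.99179239] 3.971539578682903e-05
```

View pics/w6.png

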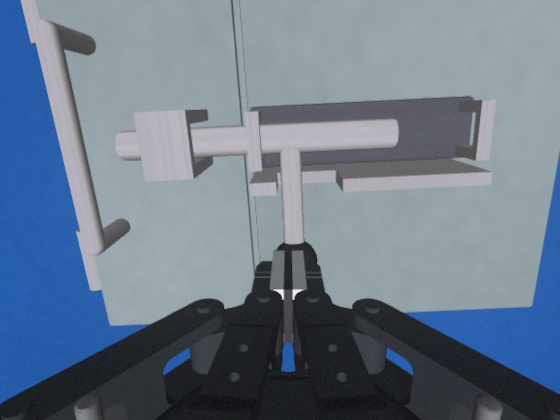

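The fingertip sits on the ball at z≈0.160 with a firm 10 N reaction, so the handle is at its stop. I retract and check.

carry_out(series=[[[0,0,15,0,0,0,0],[0,0,50,0,0,0,0],[-10,0,100,0,0,0,0],[-40,-50,120,0,0,0,0],[-70,-100,120,0,0,0,0],[-100,-150,120,0,0,0,0],[-100,-200,120,0,0,0,0],[-110,-250,120,0,0,0,0],[-110,-250,120,0,0,0,0],[-110,-250,120,0,0,0,0]]])

```text
t: 12.15
tcp_pos: [0.3479, -0.4245, 0.2804]
eef_rot: [0.001, 0.752, -0.659, 0.004]
force: [0.1, 0.3, 0.8]
finger_gap: -0.0002
```

```bash
python3 - <<'E'
from h import *
s=env.read_state();print(s["t"],s["tcp_pos"],s["force"],s["joint_velocities"].round(4))
c=env.camera("top");cv2.imwrite("pics/top7.png",c["pixels"][:,:,::-1]);P=pts(c)
l=cv2.connectedComponentsWithStats((c["pixels"].max(2)<45).astype(np.uint8))
for i in range(1,l[0]):
    if 30<l[2][i,4]<900: print(l[3][i].round(1),np.median(P[l[1]==i],0)[:3].round(4))
E
```

```text
12.15 [ 0.34786319 -0.42453707  0.28042656] [0.1148358  0.34552194 0.76028609] [ 0.0215 -0.023   0.013   0.0008 -0.0017 -0.0009]
[351.   37.2] [ 0.8672 -0.1586  0.1136]
[77.3 60.2] [0.812  0.2961 0.1592]
[166.  223.1] [0.5366 0.1333 0.1763]
[555.4 288.3] [ 0.4365 -0.5151  0.009 ]
[374.8 275.7] [ 0.4573 -0.1765  0.1577]
```

View pics/top7.png

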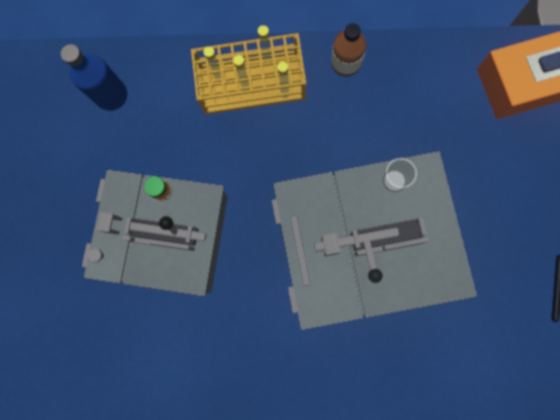

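```bash
python3 -c "
from workcell import env
print(env.finish_job())"
```

```text
the job is handed in; nothing more can be done
None
```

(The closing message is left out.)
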